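# Open the filter bay of the bench dust collector

### The job

The filter of the small dust collector on the art room table is due for a check. Press its black snap tab all the way down with the fingertips, then push the released cover off its seat, along the guides onto the rest shelf, until the filter opening is completely uncovered. Only press and push: do not lift or tip the cover, leave it lying flat on the shelf, and leave the other things on the table where they are.

Things in the scene. Friction and masses are not known exactly. Their poses are not given: they have to be found in the camera images.
- collector: grey dust collector, a low box fixed to the table, 294 mm long (its x) by 126 mm wide (its y). Origin under it at table level, x -136 to 158 mm. The cover slides along its +x. In a row along +x at the same height, 70 mm: the cover's seat over the filter, the well of the snap tab, the rest shelf. Side ledges carry the cover across the well, guides 8 mm high at y +-55 to 63 mm.
- filter (a point): middle of the cover's seat, at seat height 70 mm, x = -75 mm on the collector; the filter opening below reaches 45 mm either way along x. Lips over the cover's side flanges hold it down here (inner edges at y +-48 mm, tops 12 mm above the seat). The end behind the cover (x below -130 mm) is open, 92 mm wide between corner stops 8 mm high, so closed fingers can come down there.
- shelf (a point): middle of the flat rest shelf, at seat height 70 mm, x = 90 mm on the collector; the shelf spans x 30 to 150 mm and ends in a low stop 8 mm high. The cover's origin is at x = 95 mm when its front meets that stop.
- cover: off-white plastic filter cover, loose, 0.15 to 0.31 kg: 110 mm (x) by 90 mm (y) by 22 mm high, with 6 mm thick flanges out to 106 mm along its long sides. Origin at the centre of its underside, axes as the collector's. Starts over filter; its front (+x) end is blocked by the tab while that is up. Once free it slides with under 5 N and stays where it is left.
- cover_rear (a point): centre of the cover's rear (-x) end face, the upright flat face to push on, 90 mm wide and 22 mm high; the point is 12 mm above the cover's underside, on its centre line.
- tab (a joint): travel of the black snap tab, m: 0 is up (blocking the cover), 0.010 is fully down; the cover is free to pass from 0.007. It moves with about 5 N and stays down once pressed. Starts between 0 and 1.5 mm.
- tab_top (a point): centre of the tab's flat top, 42 mm (collector's x) by 40 mm; moves with the tab: 77 mm above the table when up, 67 mm when fully down. At x = 3 mm, y = 0 on the collector, 23 mm from the cover's front face. The well round it is 48 by 88 mm and 20 mm deep, so the fingertips can follow the tab down.
- tube: white paint tube standing on its cap, 44 mm across at most, 120 mm tall, loose; origin at the centre of its foot. Bystander, to be left alone.
- dish: small white ceramic dish, 68 mm across, 30 mm tall, loose; origin at the centre of its foot. Bystander, to be left alone.
- brush: paint brush 200 mm long lying on the table, loose; origin about its middle. Bystander, to be left alone.
- jar: small glass jar with a black cap, 54 mm across, 60 mm tall, loose; origin at the centre of its foot. Bystander, to be left alone.
- cup: blue plastic water cup, 96 mm across, 120 mm tall, empty, loose; origin at the centre of its foot. Bystander, to be left alone.
- figure: small white plaster animal figure about 100 mm tall on a yellow turntable, loose; origin at the centre of its foot. Bystander, to be left alone.
- sketchpad: sketch pad 210 x 150 x 12 mm, loose; origin at the centre of its underside. Bystander, to be left alone.
Things that resemble listed ones, but are neither listed nor needed, are in the scene too. What is meant by the cover is not brown, purple or red, and is the larger of those in its own colour.

How it is judged:
By the outcome, as a careful person would: the job done as asked, in the order asked, and still so for the second after the job is handed in, with the robot touching nothing.
It also fails if it takes over 40 s, if anything falls off the work surface, if the arm or the gripper's body presses on something with over 40 N, if the wrist force passes 120 N, or if a joint passes its speed limit or range.

### The arm

A 6-joint arm with a two-finger parallel gripper is mounted at the origin on the work surface. World frame = base frame: x ahead of the robot, y to its left, z up, the work surface at z = 0. Lengths are in mm, angles in rad, forces in N, time in s.
With the tool pointing down it reaches from about 275 to 750 mm from the base axis. Payload 10.2 kg.
Tool frame: the origin (TCP) lies at the very end of the fingers, on their centre line; the grasp point (between the pads) lies manip.tcp_to_grasp behind it (manip.tcp_to_grasp is the distance from the TCP to the grasp point, in mm); z points along the fingers, y is the line along which they close (so a half turn about z gives the same grasp; the last joint's range is limited). The gripper opens to 85 mm and grips with 20 to 120 N. Pads are 22 mm wide; open, the fingers measure 114 mm over their backs; the gripper's body (76 mm by 85 mm) begins 54 mm behind the grasp point. The pads swing forward as they close: fully open they stand 13 mm farther back than shut.
Start: joints at [-1.413, 0.313, 1.498, -0, 1.331, -0.223], TCP at [195.111, -487.404, 231.294] pointing down, gripper open.
Joint ranges: [-2.94, 2.94], [-0.97, 2.17], [0.19, 2.56], [-1.23, 4.37], [0.02, 3.11], [-2.88, 2.88]. Speed limits (rad/s): [2.39, 2.39, 3.01, 3.14, 3.14, 3.14].

### API

Orientations are given as [roll, pitch, yaw] about the fixed x, y, z axes, in that order (R = Rz(yaw) Ry(pitch) Rx(roll)).
In Python, from bench import sensors, vision, ticket, spotter, manip gives the robot as it stands.
- The arm moves only by the tool arm_command, never from a script. Its argument "moves" is a list of rows, each an object with "xyz": the shift along the tool's x, y, z scaled (see below), a list of three; "twist": the turn about the tool's z scaled (see below); "hand": the opening, from 0 (shut) to 1 (fully open). A call has 1 to 20 rows; each row is the pose to reach, as a shift and turn from the pose commanded when the call began, along the tool's axes at that moment; what a row does not reach only later rows make up. The controller multiplies each number of a shift by 0.4 m and each number of a turn by 60 degrees. A row lasts 1/8 s, in which the tool goes at most 62.5 mm and 10.7 degrees, less where a joint would pass 70% of its speed; a pose out of reach is approached as far as the arm can. A call with a number of a shift or a turn outside -1 to 1 is refused whole. A call with a gripper value outside its range is refused whole. The fingers move at their own pace and stop on an object; "grip_force" is the grip in N (left out, the last holds). Time passes only in rows, so rows that repeat a pose let the fingers close. It gives the time, the measured TCP pose, the force, the opening and the grip force at its end, in the units of the state.
- sensors.state(): the state, without advancing time (a new reading comes with each control period).
- vision.camera(name): name is "side" or "top"; returns the picture (420x560x3 uint8, red, green, blue); there is no depth.
- vision.get_calibration(name): a dict with "mtx" (3x3 intrinsics, pixels), "rvec" (rotation vector, rad) and "tvec" (3), from world to camera coordinates, as OpenCV has them. Camera axes: x right, y down, z forward; pixel columns grow to the right and rows downward; lengths in mm; the calibration is good to about 2 mm. A picture is of the moment at which its call begins. get_calibration takes no time and is no camera call.
- ticket.finish_job(): hands the job in; it is judged then, once.
Trained networks look in the newest picture that a camera, given by its name, has taken for a name from the list of things; names that differ only in an ending like _2 or _b are one class to them, and where a whole thing is asked for, a point or a joint stands for the part that bears it (a point fixed in the world has none). Each returns a list of dicts, best first, with "confidence" (0 to 1); they miss things now and then, are a little off and sometimes report something else, mostly with a low value. They report only what shows in the picture. A call takes as long as a camera call. They do not tell look-alikes from the thing itself.
- spotter.silhouettes(camera, label): "region" (420x560 bool, what is visible of it) and "xy" ([column, row] in pixels, amid what is visible of it).
The state is a dict: "time": time; "qpos": joint angles; "joint_velocities": joint speeds; "tau": joint torques, N m; "tool_pos": TCP position; "eef_rot": TCP orientation; "contact_force": force on the tool from outside, world axes, zero at the start; "ft_torque": the same for the moment, N m; "finger_gap": finger opening in mm; "finger_force": force on a finger pad.
Only numpy, scipy, OpenCV 4.12 (cv2) and the standard library are available. Lean on these libraries where they do the work, as an engineer would, in place of code of your own. Each camera call takes 0.05 s, during which the arm holds its last target. There are 200 camera calls.

## Working session

There is one attempt and no reset: what is moved stays moved. The work goes in short steps, Python scripts to look and compute and a tool call to move; the robot and the scene stay as the last step left them, time stands still between calls to the robot, and variables do not carry over. Pictures are saved under pics/ and viewed, at most 10 in all, crops included, and the job is handed in when it is done.

Besides the shell and the picture viewer there is one more tool, called after "Request:" as name(argument=value, ...), one argument or row to a line, values as JSON. arm_command: Moves the arm, as the interface text tells. Shifts and turns lie within -1 to 1; 1 stands for 0.4 m of shift or 60 degrees of turn. Its arguments: {"type":"object","properties":{"moves":{"type":"array","items":{"type":"object","properties":{"xyz":{"type":"array","items":{"type":"number"}},"twist":{"type":"number"},"hand":{"type":"number"}}}},"grip_force":{"type":"number"}},"required":["moves"]}

```bash
mkdir -p pics
python3 - <<'E'
from bench import sensors, vision, spotter, manip
import cv2,numpy as np
for c in("top","side"):
    im=vision.camera(c); cv2.imwrite(f"pics/{c}0.png",im[:,:,::-1])
    k=vision.get_calibration(c); print(c,k)
    for l in("collector","cover","tab"):
        for d in spotter.silhouettes(c,l)[:4]:
            ys,xs=np.nonzero(d["region"]); print(l,round(d["confidence"],2),d["xy"],len(xs),xs.min(),xs.max(),ys.min(),ys.max(), cv2.minAreaRect(np.c_[xs,ys].astype(np.float32)))
s=sensors.state();print(s["tool_pos"],s["eef_rot"],s["time"],s["contact_force"],s["finger_gap"],manip.tcp_to_grasp)
E
```

```text
top {'mtx': array([[502.75745519,   0.        , 276.78537223],
       [  0.        , 502.75745519, 199.8889454 ],
       [  0.        ,   0.        ,   1.        ]]), 'rvec': array([ 2.16920384, -2.1209788 ,  0.18713389]), 'tvec': array([ -50.34542563,  530.40332144, 1386.04000065])}
collector 0.62 [206.4, 191.1] 3697 167 276 159 217 ((220.92556762695312, 188.15982055664062), (48.995460510253906, 106.9075927734375), 83.36748504638672)
cover 0.95 [293.1, 259.8] 652 277 308 242 273 ((293.10003662109375, 257.70001220703125), (25.491174697875977, 27.280029296875), 63.43495178222656)
cover 0.94 [299.0, 146.8] 620 283 314 132 162 ((298.8370666503906, 146.96067810058594), (24.485952377319336, 26.605947494506836), 32.00538635253906)
cover 0.93 [253.7, 182.9] 1279 231 273 165 200 ((251.97543334960938, 182.72952270507812), (33.136077880859375, 40.197872161865234), 84.80557250976562)
cover 0.74 [356.0, 226.2] 1451 332 381 198 246 ((356.65380859375, 221.7307586669922), (37.99696350097656, 39.106361389160156), 56.30992889404297)
tab 0.47 [223.5, 186.1] 218 217 232 179 194 ((224.21949768066406, 18
[... 717 characters left out ...]
6406, 203.5929412841797), (32.36079788208008, 43.74352264404297), 41.18592834472656)
cover 0.78 [327.5, 180.1] 540 315 342 174 199 ((328.5, 186.5), (27.0, 25.0), 0.0)
cover 0.75 [241.7, 183.3] 186 230 256 178 189 ((243.0, 183.5), (26.0, 11.0), 0.0)
cover 0.7 [260.8, 292.4] 1749 235 291 275 318 ((262.7353210449219, 296.058837890625), (49.96233367919922, 38.078094482421875), 14.03624439239502)
tab 0.6 [228.9, 222.9] 188 221 239 215 229 ((229.75003051757812, 221.75003051757812), (13.435027122497559, 15.55634880065918), 45.0)
[ 195.08047217 -487.37404103  231.21526858] [-3.14138823e+00 -4.02898577e-05  3.80771053e-01] 0.4 [-0.63174993 -0.17937816 -0.50125869] 85.66095956885903 18.700000000000003
```

View pics/top0.png

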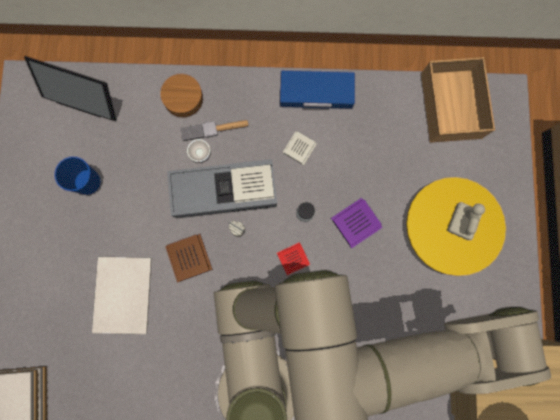

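View pics/side0.png

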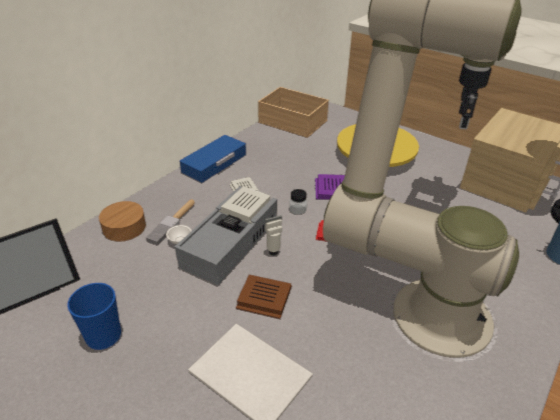

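The top view shows the white cover on the collector at (252,183), the black tab at (224,186) and the shelf to the left. Lookalikes are the small white one (299,147), brown (189,258), purple (356,222) and red (293,258). I choose the larger white one, on the collector. The tube stands close by at (237,229), with the dish at (198,150) and the jar at (306,212).

```bash
cat > h.py <<'E'
import cv2,numpy as np
from bench import vision
K={c:vision.get_calibration(c) for c in("top","side")}
def proj(c,P):
    k=K[c]; return cv2.projectPoints(np.float64(P).reshape(-1,1,3),k["rvec"],k["tvec"],k["mtx"],None)[0].reshape(-1,2)
def ray(c,uv,z):
    k=K[c];R=cv2.Rodrigues(k["rvec"])[0];C=-R.T@k["tvec"]
    d=R.T@np.linalg.inv(k["mtx"])@[uv[0],uv[1],1]; return C+d*(z-C[2])/d[2]
def W(p,L):
    x,y,a=p;L=np.float64(L).reshape(-1,3);c,s=np.cos(a),np.sin(a)
    return np.c_[x+c*L[:,0]-s*L[:,1],y+s*L[:,0]+c*L[:,1],L[:,2]]
def box(x0,x1,y,z0,z1): return [(a,b,z) for a in(x0,x1) for b in(-y,y) for z in(z0,z1)]
E
python3 - <<'E'
from h import *
from bench import spotter
from scipy.optimize import minimize,least_squares
M={};T={};C={}
ims={}
for c in K:
    ims[c]=vision.camera(c)
    M[c]=spotter.silhouettes(c,"collector")[0]["region"]; T[c]=spotter.silhouettes(c,"tab")[0]["xy"]
    ds=spotter.silhouettes(c,"cover"); t={"top":(252,183),"side":(245,203)}[c]
    d=min(ds,key=lambda d:np.hypot(*(np.array(d["xy"])-t))); C[c]=d["region"]; M[c]=M[c]|d["region"]
    print(c,"tab",ray(c,T[c],76),"cover",ray(c,d["xy"],90))
def hull(c,P):
    m=np.zeros((420*4,560*4),np.uint8); cv2.fillConvexPoly(m,cv2.convexHull(np.int32(np.round((proj(c,P)+.5)*4))),1)
    return cv2.resize(m*255,(560,420),interpolation=cv2.INTER_AREA)/255.
def cost(p):
    e=0
    for c in K:
        a=hull(c,W(p,box(-136,158,63,0,74))); b=hull(c,W(p,box(-130,-20,45,76,92)))
        for h,m in((np.maximum(a,b),M[c]),(b,C[c])):
            e-=np.minimum(h,m).sum()/np.maximum(h,m).sum()
        e+=.01*np.hypot(*(proj(c,W(p,[3,0,76]))[0]-T[c]))
    return e
t0=ray("top",T["top"],76);c0=ray("top",[252,183],90);a=np.arctan2(t0[1]-c0[1],t0[0]-c0[0])
r=minimize(cost,[t0[0],t0[1],a],method="Nelder-Mead",options=dict(initial_simplex=np.array([[t0[0],t0[1],a]])+[[0,0,0],[12,0,0],[0,12,0],[0,0,.1]]))
p=r.x;print(p,np.degrees(p[2]),r.fun)
out=[]
for c in K:
    im=cv2.resize(ims[c],None,fx=4,fy=4,interpolation=cv2.INTER_CUBIC)[:,:,::-1].copy()
    def poly(P,col): cv2.polylines(im,[np.int32((proj(c,W(p,P))+.5)*4)],True,col,1)
    poly([(-136,-63,78),(158,-63,78),(158,63,78),(-136,63,78)],(0,255,0))
    poly([(-130,-45,92),(-20,-45,92),(-20,45,92),(-130,45,92)],(0,0,255))
    poly([(-18,-20,76),(24,-20,76),(24,20,76),(-18,20,76)],(0,255,255))
    u,v=(220,188) if c=="top" else (225,230)
    out.append(im[v*4-260:v*4+260,u*4-260+0:u*4+130+130][:, :].copy())
im=np.hstack(out);cv2.imwrite("pics/c1.png",cv2.resize(im,(800,400)))
for n,l in(("tube",118),("dish",30),("jar",60)):
    for c in K:
        for d in spotter.silhouettes(c,n)[:2]: print(n,c,round(d["confidence"],2),np.round(d["xy"]),np.round(ray(c,d["xy"],l/2)))
E
```

```text
top tab [563.06820562 110.5773784   76.        ] cover [568.79467371  31.29504535  90.        ]
side tab [548.80460345 122.06952511  76.        ] cover [557.08730306  42.10565232  90.        ]
[561.85696273 106.32616006   1.69495232] 97.1136146266295 -3.6926041071159648
tube top 0.67 [235. 228.] [447.  77.  59.]
tube side 0.93 [274. 233.] [447.  61.  59.]
dish top 0.74 [197. 149.] [682. 200.  15.]
dish top 0.4 [468. 219.] [ 494. -593.   15.]
dish side 0.85 [175. 234.] [692. 189.  15.]
jar top 0.78 [308. 213.] [ 497. -129.   30.]
jar side 0.95 [295. 201.] [ 509. -120.   30.]
```

View pics/c1.png

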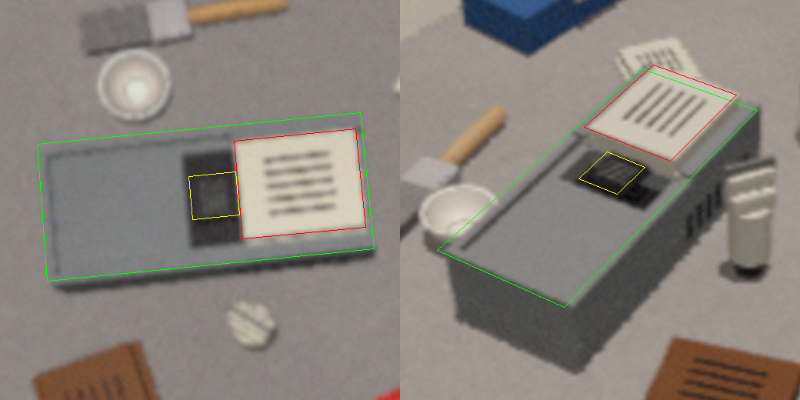

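The crop confirms the choice. The model outlines fit the cover (white, front next to the black tab) and the tab in both views. Collector origin is about (562,106), with +x at 97.1°. Moving over the tab with fingers shut.

Request:
arm_command(
  moves=[
    {"xyz": [0.7,-0.52,0],"twist": -0.62,"hand": 0},
    {"xyz": [0.7,-0.52,0],"twist": -0.62,"hand": 0},
    {"xyz": [0.7,-0.52,0],"twist": -0.62,"hand": 0},
    {"xyz": [0.7,-0.52,0],"twist": -0.62,"hand": 0},
    {"xyz": [0.7,-0.52,0],"twist": -0.62,"hand": 0},
    {"xyz": [0.7,-0.52,0],"twist": -0.62,"hand": 0},
    {"xyz": [0.7,-0.52,0],"twist": -0.62,"hand": 0},
    {"xyz": [0.7,-0.52,0],"twist": -0.62,"hand": 0},
    {"xyz": [0.7,-0.52,0],"twist": -0.62,"hand": 0},
  ],
  grip_force=40,
)

```text
time: 2.22
tool_pos: [377.4, -191.0, 231.3]
eef_rot: [-3.142, 0.0, 1.029]
contact_force: [-0.4, 0.3, 0.4]
finger_gap: 0.1
finger_force: 0.0
```

Request:
arm_command(
  moves=[
    {"xyz": [0.88,0.008,0],"twist": -0.635,"hand": 0},
    {"xyz": [0.88,0.008,0],"twist": -0.635,"hand": 0},
    {"xyz": [0.88,0.008,0],"twist": -0.635,"hand": 0},
    {"xyz": [0.88,0.008,0],"twist": -0.635,"hand": 0},
    {"xyz": [0.88,0.008,0],"twist": -0.635,"hand": 0},
    {"xyz": [0.88,0.008,0],"twist": -0.635,"hand": 0},
    {"xyz": [0.88,0.008,0],"twist": -0.635,"hand": 0},
    {"xyz": [0.88,0.008,0],"twist": -0.635,"hand": 0},
    {"xyz": [0.88,0.008,0.25],"twist": -0.635,"hand": 0},
    {"xyz": [0.88,0.008,0.25],"twist": -0.635,"hand": 0},
    {"xyz": [0.88,0.008,0.25],"twist": -0.635,"hand": 0},
    {"xyz": [0.88,0.008,0.25],"twist": -0.635,"hand": 0},
  ],
)

```text
time: 3.72
tool_pos: [562.6, 109.1, 133.4]
eef_rot: [3.139, 0.0, 1.694]
contact_force: [-0.5, -0.3, 0.9]
finger_gap: 0.3
finger_force: 0.0
```

Run:
```python
from h import *
o=[]
for c,(u,v) in(("top",(220,188)),("side",(225,215))):
    im=vision.camera(c)[v-65:v+65,u-65:u+65,::-1]; o.append(cv2.resize(im,(400,400),interpolation=cv2.INTER_CUBIC))
cv2.imwrite("pics/c2.png",np.hstack(o))
```

```text
(no output)
```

View pics/c2.png

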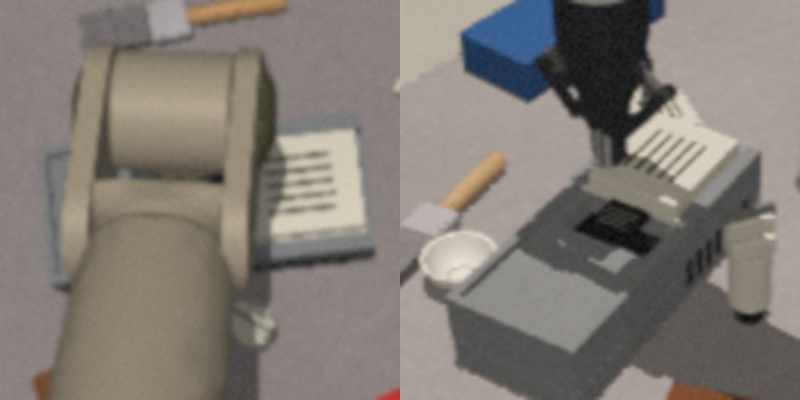

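The side crop shows the shut fingertips at about (610,165), above and near the tab at (620,215). The top view is blocked by the wrist. I'll check the side offset against the projected TCP.

Run:
```python
from h import *
im=vision.camera("side")
p=(561.86,106.33,1.695)
print("tip",proj("side",[562.6,109.1,133.4]), "in crop",(proj("side",[562.6,109.1,133.4])-[160,150])*400/130)
s=8;u,v=205,185
o=cv2.resize(im[v:v+60,u:u+80,::-1],None,fx=10,fy=10,interpolation=cv2.INTER_CUBIC)
f=lambda P:np.int32((proj("side",P)+.5-[u,v])*10)
for P,c in((W(p,[(-18,-20,76),(24,-20,76),(24,20,76),(-18,20,76)]),(0,255,255)),(W(p,[(-21,-44,70),(27,-44,70),(27,44,70),(-21,44,70)]),(0,255,0)),(W(p,[(-20,-45,92),(-20,45,92),(-20,45,76),(-20,-45,76)]),(0,0,255))):
    cv2.polylines(o,[f(P)],True,c,1)
cv2.circle(o,tuple(int(a) for a in f([562.6,109.1,133.4])[0]),5,(255,0,255),-1)
cv2.imwrite("pics/c3.png",o)
```

```text
tip [[227.013167   203.26456372]] in crop [[206.19435999 163.89096528]]
```

View pics/c3.png

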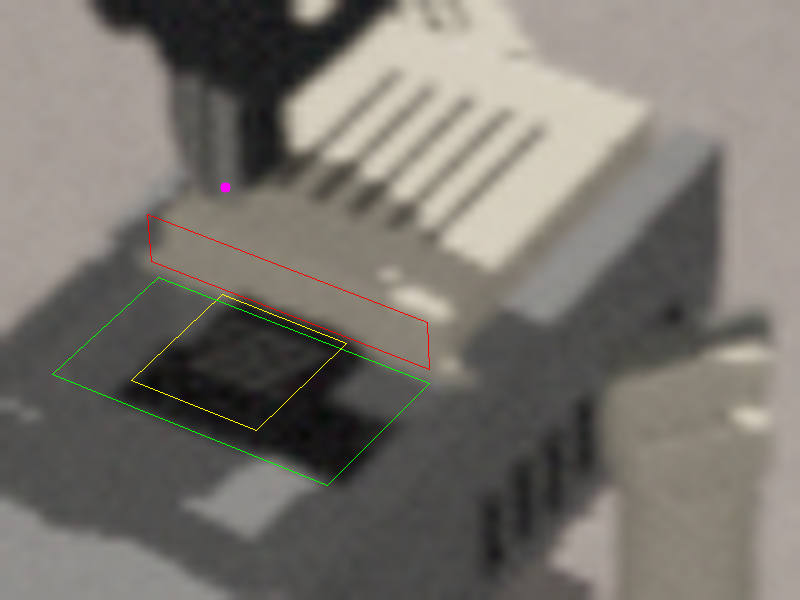

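The projected TCP matches the tip. The tab sits about 4 mm further back (-x) than modelled, so the refined origin is about (563,103). Now shifting slightly and pressing.

Request:
arm_command(
  moves=[
    {"xyz": [-0.008,0,0],"twist": 0,"hand": 0},
    {"xyz": [-0.008,0,0.1],"twist": 0,"hand": 0},
    {"xyz": [-0.008,0,0.12],"twist": 0,"hand": 0},
    {"xyz": [-0.008,0,0.135],"twist": 0,"hand": 0},
    {"xyz": [-0.008,0,0.145],"twist": 0,"hand": 0},
    {"xyz": [-0.008,0,0.153],"twist": 0,"hand": 0},
    {"xyz": [-0.008,0,0.16],"twist": 0,"hand": 0},
    {"xyz": [-0.008,0,0.16],"twist": 0,"hand": 0},
    {"xyz": [-0.008,0,0.16],"twist": 0,"hand": 0},
  ],
)

```text
time: 5.0
tool_pos: [562.6, 106.7, 67.9]
eef_rot: [3.14, 0.0, 1.695]
contact_force: [0.4, -0.0, 5.6]
finger_gap: -0.0
finger_force: 2.3
```

Request:
arm_command(
  moves=[
    {"xyz": [0,0,0.004],"twist": 0,"hand": 0},
    {"xyz": [0,0,0.006],"twist": 0,"hand": 0},
    {"xyz": [0,0,0.006],"twist": 0,"hand": 0},
    {"xyz": [0,0,0.006],"twist": 0,"hand": 0},
  ],
)

```text
time: 5.5
tool_pos: [562.7, 106.7, 66.9]
eef_rot: [3.14, 0.0, 1.695]
contact_force: [-4.8, -0.9, 18.4]
finger_gap: 0.0
finger_force: 9.4
```

Request:
arm_command(
  moves=[
    {"xyz": [0,0,-0.08],"twist": 0,"hand": 0},
    {"xyz": [0,0,-0.15],"twist": 0,"hand": 0},
    {"xyz": [0,0,-0.15],"twist": 0,"hand": 0},
    {"xyz": [-0.14,0,-0.15],"twist": 0,"hand": 0},
    {"xyz": [-0.28,0,-0.15],"twist": 0,"hand": 0},
    {"xyz": [-0.41,0,-0.15],"twist": 0,"hand": 0},
    {"xyz": [-0.41,0,-0.15],"twist": 0,"hand": 0},
    {"xyz": [-0.41,0,-0.15],"twist": 0,"hand": 0},
  ],
)

```text
time: 6.5
tool_pos: [581.8, -55.5, 123.7]
eef_rot: [-3.14, -0.001, 1.695]
contact_force: [-0.8, 0.2, 0.1]
finger_gap: -0.2
finger_force: 0.0
```

Run:
```python
from h import *
p=(563,103,1.695)
o=[]
for c,(u,v) in(("top",(240,188)),("side",(235,210))):
    im=cv2.resize(vision.camera(c)[v-65:v+65,u-65:u+65,::-1],(800,800),interpolation=cv2.INTER_CUBIC)
    for P,col in((W(p,[(-18,-20,67),(24,-20,67),(24,20,67),(-18,20,67)]),(0,255,255)),(W(p,[(-130,-45,92),(-20,-45,92),(-20,45,92),(-130,45,92)]),(0,0,255))):
        cv2.polylines(im,[np.int32((proj(c,P)+.5-[u-65,v-65])*800/130)],True,col,1)
    o.append(cv2.resize(im,(400,400),interpolation=cv2.INTER_AREA))
cv2.imwrite("pics/c4.png",np.hstack(o))
```

```text
(no output)
```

View pics/c4.png

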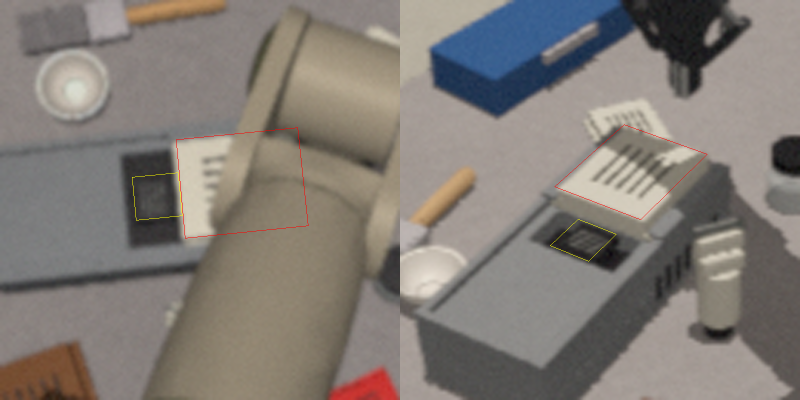

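The tab is down and flush in the well at (582,240), the cover is unchanged, and the fingertips are behind it at (685,90). Next I lower them behind the cover and start pushing.

Request:
arm_command(
  moves=[
    {"xyz": [0,0,0.07],"twist": 0,"hand": 0},
    {"xyz": [0,0,0.12],"twist": 0,"hand": 0},
    {"xyz": [0,0,0.12],"twist": 0,"hand": 0},
    {"xyz": [0.02,0,0.12],"twist": 0,"hand": 0},
    {"xyz": [0.035,0,0.12],"twist": 0,"hand": 0},
    {"xyz": [0.05,0,0.12],"twist": 0,"hand": 0},
    {"xyz": [0.065,0,0.12],"twist": 0,"hand": 0},
    {"xyz": [0.08,0,0.12],"twist": 0,"hand": 0},
    {"xyz": [0.1,0,0.12],"twist": 0,"hand": 0},
  ],
)

```text
time: 7.72
tool_pos: [577.8, -16.4, 77.3]
eef_rot: [3.141, 0.001, 1.695]
contact_force: [-0.3, -4.8, 4.1]
finger_gap: -0.1
finger_force: 2.3
```

Request:
arm_command(
  moves=[
    {"xyz": [0.03,0,0],"twist": 0,"hand": 0},
    {"xyz": [0.06,0,0],"twist": 0,"hand": 0},
    {"xyz": [0.09,0,0],"twist": 0,"hand": 0},
    {"xyz": [0.12,0,0],"twist": 0,"hand": 0},
    {"xyz": [0.15,0,0],"twist": 0,"hand": 0},
    {"xyz": [0.18,0,0],"twist": 0,"hand": 0},
    {"xyz": [0.21,0,0],"twist": 0,"hand": 0},
    {"xyz": [0.24,0,0],"twist": 0,"hand": 0},
    {"xyz": [0.27,0,0],"twist": 0,"hand": 0},
    {"xyz": [0.29,0,0],"twist": 0,"hand": 0},
    {"xyz": [0.31,0,0],"twist": 0,"hand": 0},
    {"xyz": [0.325,0,0],"twist": 0,"hand": 0},
    {"xyz": [0.335,0,0],"twist": 0,"hand": 0},
    {"xyz": [0.335,0,0],"twist": 0,"hand": 0},
  ],
)

```text
time: 9.48
tool_pos: [560.3, 116.9, 76.9]
eef_rot: [-3.14, 0.001, 1.695]
contact_force: [-1.0, -5.4, 4.1]
finger_gap: -0.4
finger_force: 2.5
```

Request:
arm_command(
  moves=[
    {"xyz": [0.01,0,0],"twist": 0,"hand": 0},
    {"xyz": [0.018,0,0],"twist": 0,"hand": 0},
    {"xyz": [0.025,0,0],"twist": 0,"hand": 0},
    {"xyz": [0.025,0,0],"twist": 0,"hand": 0},
  ],
)

```text
time: 9.98
tool_pos: [559.0, 126.7, 76.8]
eef_rot: [-3.14, 0.0, 1.695]
contact_force: [-1.3, -4.8, 4.5]
finger_gap: -0.0
finger_force: 2.6
```

Rear is at about x=35 (origin about 90), well beyond what's needed. Backing straight off, then up and clear.

Request:
arm_command(
  moves=[
    {"xyz": [-0.03,0,0],"twist": 0,"hand": 0},
    {"xyz": [-0.08,0,0],"twist": 0,"hand": 0},
    {"xyz": [-0.08,0,0],"twist": 0,"hand": 0},
    {"xyz": [-0.08,0,-0.15],"twist": 0,"hand": 0},
    {"xyz": [-0.08,0,-0.35],"twist": 0,"hand": 0},
    {"xyz": [-0.08,0,-0.4],"twist": 0,"hand": 0},
    {"xyz": [-0.5,0,-0.4],"twist": 0,"hand": 0},
    {"xyz": [-0.9,0,-0.4],"twist": 0,"hand": 0},
    {"xyz": [-0.9,0,-0.4],"twist": 0,"hand": 0},
    {"xyz": [-0.9,0,-0.4],"twist": 0,"hand": 0},
    {"xyz": [-0.9,0,-0.4],"twist": 0,"hand": 0},
    {"xyz": [-0.9,0,-0.4],"twist": 0,"hand": 0},
    {"xyz": [-0.9,0,-0.4],"twist": 0,"hand": 0},
  ],
)

```text
time: 11.6
tool_pos: [604.1, -230.9, 236.4]
eef_rot: [-3.141, -0.001, 1.694]
contact_force: [-0.4, 0.2, -0.2]
finger_gap: -0.1
finger_force: 0.0
```

Run:
```python
from h import *
o=[]
for c,(u,v) in(("top",(220,188)),("side",(225,225))):
    o.append(cv2.resize(vision.camera(c)[v-65:v+65,u-65:u+65,::-1],(400,400),interpolation=cv2.INTER_CUBIC))
cv2.imwrite("pics/c5.png",np.hstack(o))
```

```text
(no output)
```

View pics/c5.png

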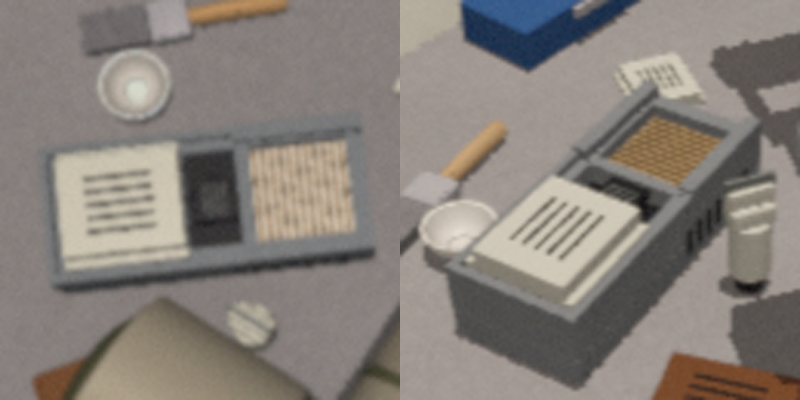

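The cover lies flat on the shelf at (120,205), the filter opening at (300,190) is fully exposed, and the tab is down. The dish, tube and brush haven't moved.

```bash
python3 -c "
from bench import ticket; print(ticket.finish_job())"
```

```text
the job is handed in; nothing more can be done
None
```

The job is handed in: I pressed the snap tab fully down and pushed the cover flat onto the rest shelf, and the last pictures show the filter opening fully uncovered and the dish, tube and brush beside it unmoved.

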